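Unlock the agate carriage: pin out, parked in the clip, carriage slid home

TASK

The carriage with the agate slice on the tilted viewing stand is locked by a pin. Draw the pin straight out of its bore, park it in the notch of the brass clip beside the bore (in to the back of the notch, hanging with its collar down flat on the clip) and let go of it, then slide the carriage by its red post all the way along to its stop. Leave the copper weight, the corked tube, the dish and the loose slice around it undisturbed.

Things in the scene. Friction and masses are not known exactly. Their poses are not given: they have to be found in the camera images.
- bed: Tilted bed of the fixed viewing stand. Origin: centre of the 10 mm bore's mouth, on the upper face (z = 0) of the dark steel bridge (98 x 50 mm in x, y; 12 thick), 110 mm above the table. z = bore axis outwards, leaning 35 deg from vertical away from the robot; y = level, along the slide; x = up the slope. Only pin and carriage rise above z = 0. Where the pin parks, see clip_mid.
- pin: Loose steel lock pin, 45 g, light handle. Origin: centre of the underside of its collar; z = along the pin towards the handle. Collar 22 mm diameter, 4 mm thick; shank below 8 mm diameter and 34 mm long with a tapered tip; handle above: an orange flat tab 24 mm (pin x) by 12 mm (pin y), from z = 4 to 44 mm. Starts in the bore, collar on the bridge, axes as the bed's.
- carriage (a joint): Travel of the agate carriage along the bed's +y, in m: 0 as locked, 0.07 at its stop. Slides with about 2.5 N of friction; the pin blocks it while in the bore.
- post (a point): Top centre of the red post (16 mm diameter, 46 high, along the bed's z) that slides the carriage. Site axes = the bed's. It stands on a black tray whose upper face is 46 mm below this point; the agate slice (72 mm across, 9 mm thick) is fixed on the tray, centre 68 mm from the post axis on the -y side.
- weight: Copper knobbed weight, 36 mm diameter, 48 mm high, loose, standing on the table beyond the low side of the stand. Origin at the centre of its underside.
- tube: Cork-topped glass tube, 24 mm diameter, 93 mm high, loose, standing on the table. Origin at the centre of its underside.
- dish: Dark brown bakelite dish, 90 mm across, 25 mm high, loose on the table. Origin at the centre of its underside.
- slice: Loose banded grey agate slice, 68 mm across, 8 mm thick, lying on the table beyond the low side of the stand. Origin at the centre of its underside.
- clip_mid (a point): Axes as the bed. Brass parking clip beside the bore, upper face at z = 0, 10 mm thick, 62 wide (x), outer edge at y = -16 mm. A notch 13 mm wide runs in from that edge along +y; a pin at its back has its axis at y = 0. The clip is clamped on a rail along x, so the notch is centred at an unknown x from -10 to +10 mm of this fixed point, not reported: look or feel for it.
- stand: The fixed stand; origin on the table under the bore mouth, z up, y level along the slide, -x the side the pin leans to. Its light bar (aluminium) hangs over the bed: x from -14 to 26 mm, y from -45 to 215 mm, z from 245 to 273 mm, its front edge straight above the pin's handle, so pin and post are reached with the tool tilted along the bed's z.
Not all that is in view belongs to the job. What is meant by the pin is not blue, green or purple, and is the smaller of those in its own colour.

How it is judged (in metres and radians):
On the way, in this order (a step that is already met when the one before it is completed fails the run):
1. the pin is drawn clear of the bore, the carriage still locked home (z of pin in the frame of bed above 0.036 m and value of joint carriage below 0.008 m), for 0.1 s.
2. the pin hangs in the clip's notch, released, before the carriage is slid (y of pin in the frame of bed between -0.066 and -0.052 m and x of pin in the frame of bed between -0.016 and 0.016 m and z of pin in the frame of bed between -0.003 and 0.003 m and angle between the z axis of pin and the z axis of bed, either way round below 0.15 rad and contact force between the fingers and pin below 0.1 N and value of joint carriage below 0.015 m), for 0.2 s.
At the end, for the whole second after the job is handed in: The pin hangs at rest in the clip's notch: axis within 7 mm of the notch's back position, collar within 3 mm of the clip's upper face, in line with the bore axis to 0.15 rad; the carriage stands within 4 mm of its stop (joint over 0.066 m) (y of pin in the frame of bed between -0.066 and -0.052 m and x of pin in the frame of bed between -0.016 and 0.016 m and z of pin in the frame of bed between -0.003 and 0.003 m and angle between the z axis of pin and the z axis of bed, either way round below 0.15 rad and linear speed of pin below 0.02 m/s and value of joint carriage above 0.066 m); the robot touches nothing.
It fails at once if the copper weight, glass tube, dish or loose slice is shifted by more than 30 mm or the tube tipped (distance of any of weight, tube, dish, slice from where it was at the start of the episode above 0.03 m or angle between tube's own z axis and vertical above 0.6 rad).
It also fails if it takes over 51 s, if anything falls off the work surface, if the arm or the gripper's body presses on something with over 40 N, if the wrist force passes 120 N, or if a joint passes its speed limit or range.

ROBOT

A 6-joint arm with a two-finger parallel gripper is mounted at the origin on the work surface. World frame = base frame: x ahead of the robot, y to its left, z up, the work surface at z = 0. Lengths are in m, angles in degrees, forces in N, time in s.
With the tool pointing down it reaches from about 0.375 to 0.9 m from the base axis. Payload 3.1 kg.
Tool frame: the origin (TCP) lies between the finger pads; the fingertips stand 11 mm ahead of it and the grasp point (between the pads) lies 8 mm behind it; z points along the fingers, y is the line along which they close (so a half turn about z gives the same grasp; the last joint's range is limited). The gripper opens to 87 mm and grips with 3 to 60 N. Pads are 19 mm wide; open, the fingers measure 117 mm over their backs; the gripper's body (75 mm by 190 mm) begins 51 mm behind the grasp point.
Start: joints at [-80.93, 30.224, 82.088, -0, 67.689, -10.227], TCP at [0.207, -0.59, 0.234] pointing down, gripper open.
Joint ranges: [-176.69, 176.69], [-43.24, 126.21], [12.49, 139.97], [-82, 262], [0, 151.66], [-163.58, 163.58]. Speed limits (degrees/s): [159.86, 159.86, 180, 180, 180, 180].

INTERFACE

Orientations are given as a 3x3 rotation matrix whose columns are the frame's x, y, z axes.
In Python, from rig import bot, viewer, workorder, models gives the robot as it stands.
- The arm moves only by the shell command python3 -m jog 'ROWS'. ROWS is JSON, a list of rows, each a list of 7 numbers: the opening, from 0 (shut) to 1 (fully open), then the shift along the tool's x, y, z in m, then the turn, a rotation vector about the tool's x, y, z in degrees. In form: [[claw, x, y, z, ax, ay, az], ...]. A call has 1 to 20 rows; each row is the pose to reach, as a shift and turn from the pose commanded when the call began, along the tool's axes at that moment; what a row does not reach only later rows make up. A row lasts 1/8 s, in which the tool goes at most 62.5 mm and 10.7 degrees, less where a joint would pass 70% of its speed; a pose out of reach is approached as far as the arm can. A call with a gripper value outside its range is refused whole. The fingers move at their own pace and stop on an object; the grip force is fixed at half the most. Time passes only in rows, so rows that repeat a pose let the fingers close. It gives the time, the measured TCP pose, the force, the opening and the grip force at its end, in the units of the state.
- bot.read_state(): the state, without advancing time (a new reading comes with each control period).
- viewer.capture(name): name is "scene" or "top" or "wrist"; returns (picture, depth): 480x640x3 uint8, blue, green, red; 480x640 float32, m along the optical axis (not along the pixel's ray), 0 where there is no reading.
- viewer.camera_info(name): a dict with "fx", "fy", "cx", "cy" (pixels), "world_to_cam" (4x4, takes a point from world to camera coordinates). Camera axes: x right, y down, z forward; pixel columns grow to the right and rows downward; lengths in m; the calibration is good to about 2 mm. The wrist camera is an equidistant fisheye: a pixel r from the principal point sees the ray r / f radians off the axis. A picture is of the moment at which its call begins: read the wrist's pose just before it. camera_info takes no time and is no camera call; for the wrist camera it gives the pose at the moment of the call.
- workorder.hand_in(): hands the job in; it is judged then, once.
Trained networks look in the newest picture that a camera, given by its name, has taken for a name from the list of things; names that differ only in an ending like _2 or _b are one class to them, and where a whole thing is asked for, a point or a joint stands for the part that bears it (a point fixed in the world has none). Each returns a list of dicts, best first, with "p" (0 to 1); they miss things now and then, are a little off and sometimes report something else, mostly with a low value. They report only what shows in the picture. A call takes as long as a camera call. They do not tell look-alikes from the thing itself.
- models.outline_of(camera, thing): "mask" (480x640 bool, what is visible of it).
- models.tip_of(camera, thing): "xyz" ([x, y, z] in m, in world coordinates, good to about 4 mm: a listed point, or the origin of a listed thing).
The state is a dict: "time_s": time; "joint_positions": joint angles; "qvel": joint speeds; "tau": joint torques, N m; "position": TCP position; "tcp_rot": TCP orientation; "force": force on the tool from outside, world axes, zero at the start; "moment": the same for the moment, N m; "opening": opening from 0.0 (shut) to 1.0 (fully open); "grasp_force": force on a finger pad.
Only numpy, scipy, OpenCV 4.12 (cv2) and the standard library are available. Lean on these libraries where they do the work, as an engineer would, in place of code of your own. Each camera call takes 0.05 s, during which the arm holds its last target. There are 200 camera calls.

## Working session

There is one attempt and no reset: what is moved stays moved. The work goes in short steps, Python scripts to look and compute and a shell command to move; the robot and the scene stay as the last step left them, time stands still between calls to the robot, and variables do not carry over. Pictures are saved under pics/ and viewed, at most 10 in all, crops included, and the job is handed in when it is done.

```bash
mkdir -p pics; ls
python3 - <<'E'
from rig import bot, viewer, workorder, models
import cv2, numpy as np
ims=[]
for c in("scene","top"):
    p,d=viewer.capture(c); cv2.imwrite(f"pics/{c}0.png",p); np.save(f"pics/{c}0.npy",d)
    for t in("pin","post","clip_mid","bed","stand","weight","tube","dish","slice"):
        try:
            r=models.tip_of(c,t)
            print(c,t,[(np.round(q["xyz"],3).tolist(),round(q["p"],2)) for q in r[:4]])
        except Exception as e: print(c,t,e)
print(bot.read_state()["time_s"])
E
```

```text
pics
scene pin [([0.71, 0.15, 0.01], 0.87), ([0.483, 0.042, 0.11], 0.76), ([0.303, 0.239, 0.018], 0.63), ([0.56, 0.263, 0.01], 0.58)]
scene post [([0.531, -0.09, 0.143], 0.59)]
scene clip_mid []
scene bed [([0.478, 0.044, 0.11], 0.71)]
scene stand [([0.478, 0.038, -0.0], 0.63)]
scene weight [([0.603, 0.103, 0.001], 0.83)]
scene tube [([0.418, 0.21, -0.002], 0.95), ([0.482, 0.041, 0.109], 0.64)]
scene dish [([0.556, -0.272, 0.0], 0.84)]
scene slice [([0.634, -0.011, -0.001], 0.7)]
top pin [([0.555, 0.266, 0.018], 0.87), ([0.435, 0.342, 0.013], 0.81), ([0.309, 0.24, 0.016], 0.77), ([0.715, 0.156, 0.01], 0.67)]
top post [([0.604, 0.104, 0.001], 0.56)]
top clip_mid [([0.469, 0.099, 0.112], 0.8)]
top bed [([0.482, 0.043, 0.106], 0.95)]
top stand [([0.484, 0.046, 0.001], 0.64)]
top weight [([0.603, 0.102, 0.002], 0.61), ([0.556, -0.27, 0.001], 0.23)]
top tube [([0.422, 0.212, -0.002], 0.71)]
top dish [([0.558, -0.272, 0.007], 0.57)]
top slice [([0.639, -0.007, -0.0], 0.91)]
1.0
```

View pics/scene0.png

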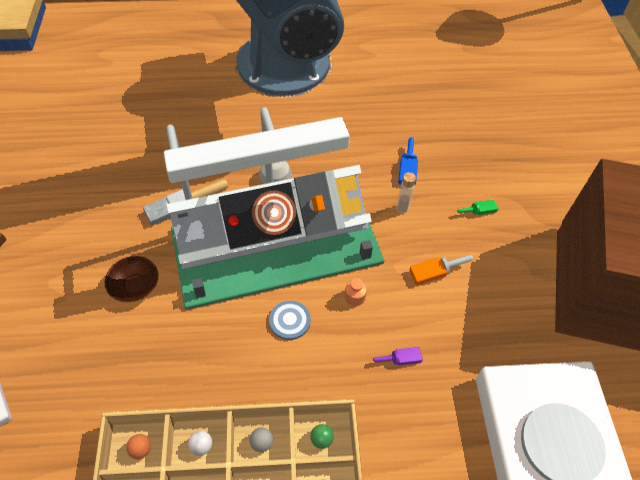

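View pics/top0.png

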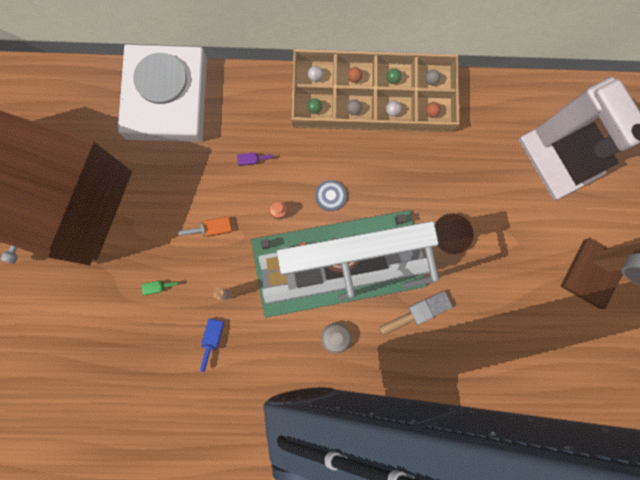

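The scene picture shows the stand, with a small orange tab at (319,204) in the dark bridge, the red post at (234,221) and the brass clip at (348,195). Orange candidates are the tab at (319,204) in the bore and a larger loose one at (430,270). The blue (408,165), green (480,208) and purple (400,357) ones are excluded. The tab in the bore fits, being the smaller orange one. I'll fit the stand frame and confirm in one crop.

```bash
cat > h.py <<'E'
import numpy as np, cv2
from rig import bot, viewer, workorder, models
def cloud(c,d):
    i=viewer.camera_info(c); v,u=np.mgrid[:480,:640]
    P=np.stack([(u-i["cx"])/i["fx"]*d,(v-i["cy"])/i["fy"]*d,d],-1)
    M=np.array(i["world_to_cam"]); return (P-M[:3,3])@M[:3,:3]   # R^T (p-t)
def proj(c,p):
    i=viewer.camera_info(c); M=np.array(i["world_to_cam"]); q=M[:3,:3]@p+M[:3,3]
    return i["fx"]*q[0]/q[2]+i["cx"], i["fy"]*q[1]/q[2]+i["cy"]
E
python3 - <<'E'
from h import *
p=cv2.imread("pics/top0.png")
for c in("top","scene"):
    W=cloud(c,np.load(f"pics/{c}0.npy")); 
    m=(abs(W[...,2]-.273)<.006)&(W[...,0]>.35)&(W[...,0]<.62)&(abs(W[...,1])<.3)
    n,l,s,_=cv2.connectedComponentsWithStats(m.astype(np.uint8)); k=1+s[1:,4].argmax(); q=W[l==k]
    r=cv2.minAreaRect((q[:,:2]*1000).astype(np.float32)); print(c,s[k],r,np.median(q[:,2]))
    v=np.array(cv2.boxPoints(r)); e=max([v[1]-v[0],v[2]-v[1]],key=np.linalg.norm); y=e/np.linalg.norm(e); y*=-np.sign(y[1])
    x=np.array([-y[1]*-1,-y[0]])  # placeholder: x s.t. x cross y = z
    x=np.array([y[1],-y[0]])
    print("y",y,"x",x,"origin",np.array(r[0])-6*x-85*y)
img=cv2.imread("pics/scene0.png")
cv2.imwrite("pics/crop.png",cv2.resize(img[150:250,205:385],None,fx=4.4,fy=4.4,interpolation=cv2.INTER_CUBIC))
for c in("scene","top"): 
    i=viewer.camera_info(c); print(c,i["fx"],np.round(np.linalg.inv(i["world_to_cam"])[:3,3],3))
E
```

```text
top [ 277  221  161   53 3944] ((492.93743896484375, -42.310150146484375), (40.731224060058594, 259.9972229003906), 11.979735374450684) 0.2726722861466445
y [ 0.20756577 -0.9782211 ] x [-0.9782211  -0.20756577] origin [481.16367435  42.08404052]
scene [ 164  118  186   57 4211] ((494.16986083984375, -42.26560974121094), (44.03432846069336, 259.47381591796875), 11.872076034545898) 0.2721058353676927
y [ 0.20572734 -0.9786093 ] x [-0.9786093  -0.20572734] origin [482.55469275  42.1505475 ]
scene 592.1586129713078 [ 1.067 -0.004  0.889]
top 500.5630132288849 [0.395 0.038 1.072]
```

View pics/crop.png

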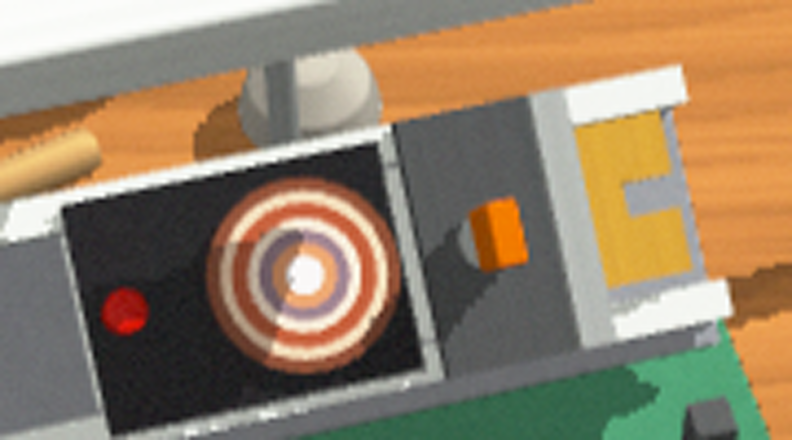

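The crop confirms it: the small orange tab stands in the bore of the dark bridge (crop (497,235)), and the brass clip's notch opens to the right at about crop (655,197). Next I'll rectify the bed plane to measure the notch.

```bash
cat >> h.py <<'E'
yv=np.array([.2067,-.9784,0]); yv/=np.linalg.norm(yv); xs=np.cross(yv,[0,0,1.])
O=np.array([.482,.0421,.110]); t=np.radians(35)
Z=-np.sin(t)*xs+np.cos(t)*np.array([0,0,1.]); X=np.cross(yv,Z)
B=np.stack([X,yv,Z],1)   # bed axes in world
def w(*b): return O+B@np.array(b)
E
python3 - <<'E'
from h import *
print(np.round(B,4).tolist())
W=cloud("scene",np.load("pics/scene0.npy")); L=(W-O)@B
m=(abs(L[...,0])<.02)&(abs(L[...,1])<.03)&(abs(L[...,2])<.012)&(abs(L[...,1])>.014)
q=L[m]; A=np.c_[q[:,:2],np.ones(len(q))]; print("bridge plane fit",np.linalg.lstsq(A,q[:,2],rcond=None)[0],np.median(q[:,2]))
img=cv2.imread("pics/scene0.png")
# rectify: columns = bed y -100..60mm, rows = bed x +40..-40 at 4px/mm
bp=[(.04,-.1),(.04,.06),(-.04,.06),(-.04,-.1)]
src=np.float32([proj("scene",w(a,b,0)) for a,b in bp]); dst=np.float32([(0,0),(640,0),(640,320),(0,320)])
R=cv2.warpPerspective(img,cv2.getPerspectiveTransform(src,dst),(640,320),flags=cv2.INTER_CUBIC)
for k in range(0,640,40): cv2.line(R,(k,0),(k,6 if k%200 else 20),(255,0,255),1)
cv2.circle(R,(400,160),20,(255,255,0),1); cv2.imwrite("pics/rect.png",R)
for t in("post","pin"):
    for r in models.tip_of("scene",t)[:2]: print(t,np.round((np.array(r["xyz"])-O)@B,4),r["p"])
hsv=cv2.cvtColor(R,cv2.COLOR_BGR2HSV); br=(hsv[...,0]>15)&(hsv[...,0]<30)&(hsv[...,1]>130); 
for y in(-70,-67,-64,-58,-55):
    c=np.where(br[:, (y+100)*4])[0]; g=np.split(c,np.where(np.diff(c)>3)[0]+1); print(y,[(40-a[0]/4,40-a[-1]/4) for a in g if len(a)])
for x in(-15,0,4,15):
    c=np.where(br[(40-x)*4,:300])[0]; print(x,c.min()/4-100,c.max()/4-100) if len(c) else 0
E
```

```text
[[-0.8015, 0.2067, 0.5612], [-0.1693, -0.9784, 0.1186], [0.5736, 0.0, 0.8192]]
bridge plane fit [-0.01252713 -0.00111532 -0.00196971] -0.0015452465020535013
post [0.0019 0.1392 0.0384] 0.59
pin [-0.2584 -0.059   0.0587] 0.87
pin [-0.0011  0.0001  0.0004] 0.76
-70 [(np.float64(33.75), np.float64(10.0)), (np.float64(-4.0), np.float64(-27.25))]
-67 [(np.float64(33.5), np.float64(10.25)), (np.float64(-4.0), np.float64(-27.25))]
-64 [(np.float64(33.5), np.float64(10.0)), (np.float64(-4.0), np.float64(-27.25))]
-58 [(np.float64(33.5), np.float64(10.0)), (np.float64(-4.25), np.float64(-27.0))]
-55 [(np.float64(33.75), np.float64(9.25)), (np.float64(-3.25), np.float64(-27.25))]
-15 -74.25 -41.25
0 -54.25 -41.25
4 -86.25 -41.25
15 -99.75 -41.25
```

View pics/rect.png

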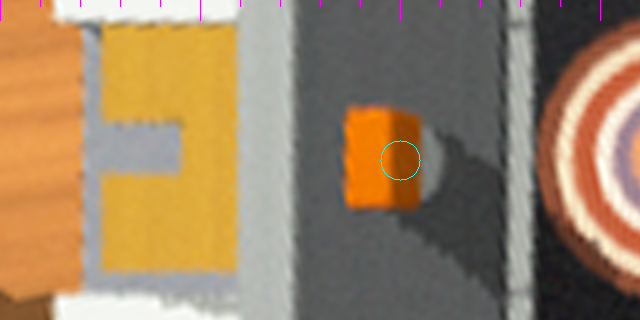

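The notch is centred at bed x ≈ +3 mm with its back position at y ≈ -59 mm; the bore is at the frame origin. Now the approach geometry.

```bash
cat >> h.py <<'E'
from scipy.spatial.transform import Rotation as Ro
def rt(s): return np.stack([s*-X,s*-yv if 0 else s*yv,-Z],1)
def target():   # tool z=-Z, tool y=+-yv, x = y cross z
    o=[]
    for s in(1,-1):
        y=s*yv; z=-Z; o.append(np.stack([np.cross(y,z),y,z],1))
    return o
def go(p,R=None):
    s=bot.read_state(); R0=np.array(s["tcp_rot"]); d=R0.T@(np.array(p)-s["position"])
    rv=[] if R is None else np.degrees(Ro.from_matrix(R0.T@R).as_rotvec())
    return np.round(d,4).tolist(),np.round(rv,2).tolist() if R is not None else None
def bedpose():
    s=bot.read_state(); R0=np.array(s["tcp_rot"]); return np.round(B.T@(np.array(s["position"])-O),4),s
E
python3 - <<'E'
from h import *
s=bot.read_state(); print({k:np.round(v,3).tolist() for k,v in s.items()})
for R in target():
    for p in([.35,-.5,.45],w(0,0,.30),w(0,0,.16),w(0,0,.02)): print(np.round(p,3),go(p,R))
W=cloud("scene",np.load("pics/scene0.npy")); m=cv2.cvtColor(cv2.imread("pics/scene0.png"),cv2.COLOR_BGR2HSV)
r=((m[...,0]<5)|(m[...,0]>175))&(m[...,1]>200); r[:200]=0; r[240:]=0; r[:,:220]=0; r[:,250:]=0
q=((W-O)@B)[r]; q=q[q[:,2]>.02]; print("post",len(q),q.mean(0),q.min(0),q.max(0))
E
```

```text
{'time_s': 1.1, 'joint_positions': [-80.93, 30.223, 82.09, 0.0, 67.689, -10.228], 'qvel': [0.017, 0.015, 0.031, 0.004, -0.096, 0.083], 'tau': [-0.0, -44.003, -17.699, 0.063, 0.05, -0.0], 'position': [0.207, -0.59, 0.234], 'tcp_rot': [[0.944, 0.33, 0.0], [0.33, -0.944, 0.0], [0.0, -0.0, -1.0]], 'force': [1.069, 0.413, 0.059], 'moment': [0.001, -0.018, 0.011], 'grasp_force': 0.0, 'opening': 1.002}
[ 0.35 -0.5   0.45] ([0.1651, -0.0374, -0.2165], [2.25, -34.95, 7.14])
[0.65  0.078 0.356] ([0.6395, -0.4833, -0.1222], [2.25, -34.95, 7.14])
[0.572 0.061 0.241] ([0.5598, -0.4936, -0.0075], [2.25, -34.95, 7.14])
[0.493 0.044 0.126] ([0.4802, -0.5039, 0.1072], [2.25, -34.95, 7.14])
[ 0.35 -0.5   0.45] ([0.1651, -0.0374, -0.2165], [52.0, 3.35, -164.94])
[0.65  0.078 0.356] ([0.6395, -0.4833, -0.1222], [52.0, 3.35, -164.94])
[0.572 0.061 0.241] ([0.5598, -0.4936, -0.0075], [52.0, 3.35, -164.94])
[0.493 0.044 0.126] ([0.4802, -0.5039, 0.1072], [52.0, 3.35, -164.94])
post 80 [0.00041218 0.13845518 0.03791234] [-0.00662736  0.13059007  0.02075996] [0.00754783 0.14589377 0.04235511]
```

```bash
python3 -m jog '[[0.6,0.01,-0.01,-0.06,0,0,0],[0.6,0.03,-0.03,-0.12,0,0,0],[0.6,0.06,-0.06,-0.17,0.4,-6,1.2],[0.6,0.1,-0.09,-0.2,0.8,-12,2.4],[0.6,0.14,-0.12,-0.21,1.2,-18,3.6],[0.6,0.18,-0.15,-0.21,1.6,-25,5],[0.6,0.22,-0.19,-0.21,2,-31,6.3],[0.6,0.26,-0.22,-0.21,2.25,-34.95,7.14],[0.6,0.3,-0.26,-0.21,2.25,-34.95,7.14],[0.6,0.34,-0.29,-0.21,2.25,-34.95,7.14],[0.6,0.38,-0.32,-0.21,2.25,-34.95,7.14],[0.6,0.42,-0.36,-0.21,2.25,-34.95,7.14]]'; python3 -c "
from h import *
b,s=bedpose();print(b,np.round(s['joint_positions'],1),s['opening'],s['time_s']);R=target()[0]
for p in(w(0,0,.25),w(0,0,.1),w(0,0,.02)):print(np.round(p,3),go(p,R))"
```

```text
time_s: 2.6
position: [0.485, -0.1101, 0.4434]
tcp_rot: [[0.802, 0.206, -0.561], [0.169, -0.979, -0.119], [-0.573, 0.0, -0.819]]
force: [1.3, -1.5, -0.6]
opening: 0.6
grasp_force: 0.0
[0.2146 0.1495 0.2567] [-16.4  25.7  65.1 -18.2 119.6  57. ] 0.5998376932340704 2.6
[0.622 0.072 0.315] ([0.2145, -0.1497, 0.0068], [0.0, -0.03, -0.04])
[0.538 0.054 0.192] ([0.2144, -0.1497, 0.1568], [0.0, -0.03, -0.04])
[0.493 0.044 0.126] ([0.2144, -0.1497, 0.2368], [0.0, -0.03, -0.04])
```

```bash
python3 -m jog '[[0.6,0.05,-0.035,0,0,0,0],[0.6,0.1,-0.07,0,0,0,0],[0.6,0.15,-0.1,0,0,0,0],[0.6,0.19,-0.13,0,0,0,0],[0.6,0.2145,-0.1497,0.0068,0,0,0],[0.6,0.2145,-0.1497,0.0068,0,0,0],[0.6,0.2145,-0.1497,0.03,0,0,0]]'
python3 - <<'E'
from h import *
b,s=bedpose();print(b,np.round(s['joint_positions'],1),s['time_s']);R=target()[0]
M=np.array(viewer.camera_info("wrist")["world_to_cam"]); C=-M[:3,:3].T@M[:3,3]
print("cam in tool",np.array(s['tcp_rot']).T@(C-s['position']))
p,d=viewer.capture("wrist"); cv2.imwrite("pics/wr1.png",p)
for t in("pin","clip_mid","post","bed"):
    print(t,[(np.round((np.array(r["xyz"])-O)@B,4),round(r["p"],2)) for r in models.tip_of("wrist",t)[:3]])
for p in(w(0,0,.1),w(0,0,.02)):print(np.round(p,3),go(p,R))
E
```

```text
time_s: 3.48
position: [0.6092, 0.0674, 0.2972]
tcp_rot: [[0.804, 0.207, -0.557], [0.169, -0.978, -0.119], [-0.57, 0.002, -0.822]]
force: [0.5, -0.5, -0.1]
opening: 0.601
grasp_force: 0.0
[0.0011 0.0016 0.2277] [ -0.6  42.8  55.   -8.  116.   76.1] 3.475
cam in tool [ 0.0685889   0.00022367 -0.15164757]
pin [(array([ 0.053 , -0.2253, -0.1523]), 0.93), (array([-0.0679, -0.3003, -0.0731]), 0.92), (array([-0.1521, -0.2021, -0.0088]), 0.9)]
clip_mid [(array([-0.0006, -0.0582, -0.0003]), 0.97), (array([0.0012, 0.137 , 0.04  ]), 0.49), (array([ 0.0007, -0.0012,  0.0041]), 0.27)]
post [(array([-0.0021,  0.1388,  0.0405]), 0.77), (array([ 0.0044, -0.0584,  0.0011]), 0.25)]
bed [(array([ 0.0053, -0.0002,  0.0036]), 0.67)]
[0.538 0.054 0.192] ([0.0015, -0.0017, 0.1275], [-0.0, -0.12, -0.07])
[0.493 0.044 0.126] ([0.0014, -0.0017, 0.2075], [-0.0, -0.12, -0.07])
```

View pics/wr1.png

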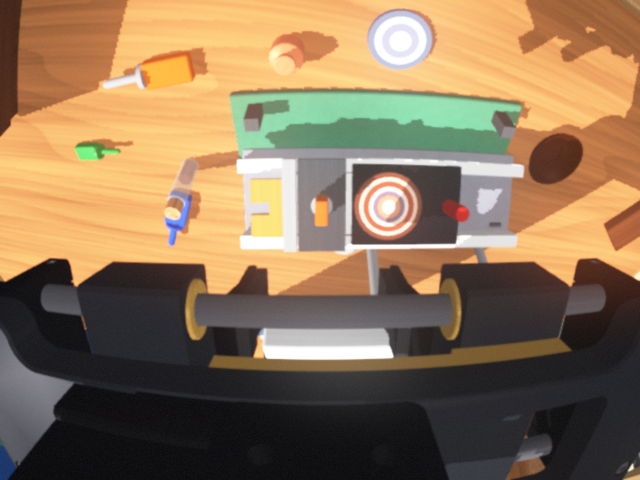

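The wrist view shows the orange tab at (321,210), the notch at (262,208) and the red post at (456,210), all matching the fitted frame. The wrist camera is on the down-slope side, away from the bar. Descending along the bore axis and gripping.

```bash
python3 -m jog '[[0.6,0.0014,-0.0017,0.04,0,-0.12,-0.07],[0.6,0.0014,-0.0017,0.08,0,-0.12,-0.07],[0.6,0.0014,-0.0017,0.12,0,-0.12,-0.07],[0.6,0.0014,-0.0017,0.15,0,-0.12,-0.07],[0.6,0.0014,-0.0017,0.18,0,-0.12,-0.07],[0.6,0.0014,-0.0017,0.2,0,-0.12,-0.07],[0.6,0.0014,-0.0017,0.2055,0,-0.12,-0.07],[0.6,0.0014,-0.0017,0.2055,0,-0.12,-0.07]]' && python3 -c "
from h import *
b,s=bedpose();print(b,go(w(0,0,.02),target()[0]))"
```

```text
time_s: 4.72
position: [0.4947, 0.0452, 0.1274]
tcp_rot: [[0.801, 0.207, -0.561], [0.17, -0.978, -0.119], [-0.574, -0.0, -0.819]]
force: [-0.2, -0.9, 0.6]
opening: 0.601
grasp_force: 0.0
[-0.0007 -0.0004  0.0218] ([-0.0007, 0.0004, 0.0018], [0.01, 0.01, 0.03])
```

```bash
python3 -m jog '[[0.25,0,0,0,0,0,0],[0.25,0,0,0,0,0,0],[0.1,0,0,0,0,0,0],[0.1,0,0,0,0,0,0],[0,0,0,0,0,0,0],[0,0,0,0,0,0,0],[0,0,0,0,0,0,0]]' && python3 -c "
from h import *
b,s=bedpose();print(b,s['opening']*87,s['moment'])"
```

```text
time_s: 5.6
position: [0.4936, 0.0452, 0.1269]
tcp_rot: [[0.8, 0.208, -0.563], [0.17, -0.978, -0.12], [-0.575, -0.0, -0.818]]
force: [-0.1, -2.0, 0.2]
opening: 0.135
grasp_force: 30.0
[-0.0001 -0.0006  0.0207] 11.774371613653248 [-0.13927235 -0.24232599  0.15883481]
```

```bash
python3 -m jog '[[0,0,0,-0.006,0,0,0],[0,0,0,-0.014,0,0,0],[0,0,0,-0.022,0,0,0],[0,0,0,-0.03,0,0,0],[0,0,0,-0.038,0,0,0],[0,0,0,-0.046,0,0,0],[0,0,0,-0.05,0,0,0],[0,0,0,-0.05,0,0,0],[0,0,0,-0.05,0,0,0]]'
python3 - <<'E'
from h import *
b,s=bedpose();print(b,s['opening']*87,s['time_s']); R=target()[0]
p,d=viewer.capture("wrist"); cv2.imwrite("pics/wr2.png",p[120:300,200:520])
p,d=viewer.capture("scene"); cv2.imwrite("pics/sc2.png",cv2.resize(p[140:260,240:400],None,fx=4,fy=4,interpolation=cv2.INTER_CUBIC))
for c in("scene",):print([(np.round((np.array(r["xyz"])-O)@B,4),round(r["p"],2)) for r in models.tip_of(c,"pin")])
for q in(w(.003,-.061,.07),w(.003,-.061,.03),w(.003,-.061,.0207)): print(go(q,R))
E
```

```text
time_s: 6.72
position: [0.5215, 0.0515, 0.1675]
tcp_rot: [[0.8, 0.208, -0.563], [0.17, -0.978, -0.119], [-0.576, -0.001, -0.818]]
force: [-0.5, -1.3, -0.3]
opening: 0.139
grasp_force: 30.0
[-0.0002 -0.001   0.0704] 12.08222976677765 6.725
[(array([-0.2599, -0.0608,  0.0633]), 0.96), (array([-0.0665, -0.3024, -0.075 ]), 0.85), (array([-0.1513, -0.2012, -0.0117]), 0.81)]
([-0.0032, -0.06, 0.0004], [-0.01, 0.16, 0.07])
([-0.003, -0.06, 0.0404], [-0.01, 0.16, 0.07])
([-0.003, -0.06, 0.0497], [-0.01, 0.16, 0.07])
```

View pics/sc2.png

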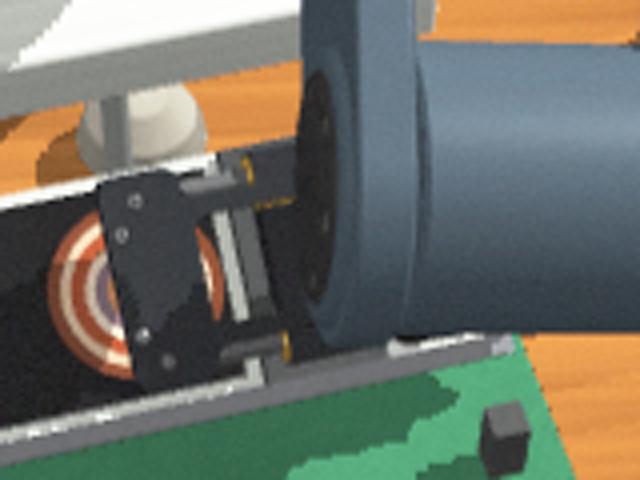

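```bash
python3 -m jog '[[0,-0.001,-0.015,0,0,0,0],[0,-0.002,-0.03,0,0,0,0],[0,-0.003,-0.045,0,0,0,0],[0,-0.0032,-0.058,0,0,0.16,0.07],[0,-0.0032,-0.061,0,0,0.16,0.07],[0,-0.0032,-0.061,0,0,0.16,0.07],[0,-0.0032,-0.061,0.008,0,0.16,0.07],[0,-0.0032,-0.061,0.014,0,0.16,0.07],[0,-0.0032,-0.061,0.018,0,0.16,0.07],[0,-0.0032,-0.061,0.022,0,0.16,0.07],[0,-0.0032,-0.061,0.022,0,0.16,0.07]]'
python3 - <<'E'
from h import *
b,s=bedpose();print(b,s['opening']*87,s['time_s'],B.T@s['force'],s['moment'])
E
```

```text
time_s: 8.25
position: [0.4938, 0.1078, 0.1514]
tcp_rot: [[0.801, 0.207, -0.561], [0.169, -0.978, -0.118], [-0.574, -0.0, -0.819]]
force: [0.1, 0.7, 0.2]
opening: 0.137
grasp_force: 30.0
[ 0.0031 -0.0619  0.0483] 11.940427999350806 8.25 [-0.10976939 -0.68342198  0.28462059] [ 0.09258756 -0.41045643 -0.08987407]
```

```bash
python3 -m jog '[[0,0,0,0.006,0,0,0],[0,0,0,0.012,0,0,0],[0,0,0,0.018,0,0,0],[0,0,0,0.023,0,0,0],[0,0,0,0.025,0,0,0],[0,0,0,0.025,0,0,0],[0,0,0,0.025,0,0,0]]'
python3 - <<'E'
from h import *
b,s=bedpose();print(b,s['opening']*87,s['time_s'],B.T@s['force'],s['moment'])
E
```

```text
time_s: 9.12
position: [0.4803, 0.105, 0.1312]
tcp_rot: [[0.802, 0.207, -0.56], [0.169, -0.978, -0.118], [-0.573, 0.0, -0.82]]
force: [0.0, -0.0, -0.5]
opening: 0.132
grasp_force: 30.0
[ 0.0028 -0.0619  0.0239] 11.478254945993978 9.125 [-0.29849157  0.03296888 -0.40457016] [ 0.06303383 -0.4402495  -0.03008006]
```

```bash
python3 -m jog '[[0,0,0.001,0,0,0,0],[0,0,0.002,0,0,0,0],[0,0,0.0025,0,0,0,0],[0,0,0.0025,0.0015,0,0,0],[0,0,0.0025,0.003,0,0,0],[0,0,0.0025,0.0045,0,0,0],[0,0,0.0025,0.0045,0,0,0],[0,0,0.0025,0.0045,0,0,0]]'
python3 - <<'E'
from h import *
b,s=bedpose();print(b,s['opening']*87,s['time_s'],B.T@s['force'],s['moment'])
E
```

```text
time_s: 10.12
position: [0.4788, 0.1021, 0.1284]
tcp_rot: [[0.803, 0.207, -0.56], [0.169, -0.978, -0.118], [-0.572, 0.0, -0.82]]
force: [0.8, 0.7, 4.8]
opening: 0.134
grasp_force: 30.0
[ 0.003  -0.0594  0.0204] 11.646023726352283 10.125 [ 1.96074001 -0.53710834  4.43706255] [ 0.1040791  -0.09617482 -0.04351467]
```

Collar contact shows: 4.4 N along the axis at the expected depth. Releasing.

```bash
python3 -m jog '[[0.18,0,0,0,0,0,0],[0.25,0,0,0,0,0,0],[0.35,0,0,0,0,0,0],[0.45,0,0,0,0,0,0],[0.5,0,0,0,0,0,0],[0.5,0,0,-0.012,0,0,0],[0.5,0,0,-0.03,0,0,0],[0.5,0,0,-0.06,0,0,0],[0.5,0,0,-0.1,0,0,0],[0.5,0,0,-0.14,0,0,0],[0.5,0,0.03,-0.16,0,0,0],[0.5,0,0.06,-0.16,0,0,0],[0.5,0,0.06,-0.16,0,0,0]]'
python3 - <<'E'
from h import *
b,s=bedpose();print(b,s['opening']*87,s['time_s'])
p,d=viewer.capture("wrist"); cv2.imwrite("pics/wr3.png",cv2.resize(p[120:300,200:500],None,fx=2.6,fy=2.6,interpolation=cv2.INTER_CUBIC))
print([(np.round((np.array(r["xyz"])-O)@B,4),round(r["p"],2)) for r in models.tip_of("wrist","pin")])
print([(np.round((np.array(r["xyz"])-O)@B,4),round(r["p"],2)) for r in models.tip_of("wrist","post")])
E
```

```text
time_s: 11.75
position: [0.5811, 0.0605, 0.2593]
tcp_rot: [[0.803, 0.204, -0.56], [0.167, -0.979, -0.117], [-0.572, 0.001, -0.82]]
force: [-0.5, 0.1, 0.7]
opening: 0.498
grasp_force: 0.0
[0.0031 0.0025 0.1801] 43.286301695778114 11.75
[(array([-0.1555, -0.2014, -0.0073]), 0.95), (array([ 0.0019, -0.0599, -0.0014]), 0.88), (array([-0.0669, -0.3031, -0.07  ]), 0.84), (array([ 0.051 , -0.2245, -0.153 ]), 0.82)]
[(array([0.0004, 0.1399, 0.0407]), 0.68), (array([-0.074 ,  0.3224, -0.0848]), 0.39), (array([-0.037 , -0.1739, -0.1071]), 0.37)]
```

View pics/wr3.png

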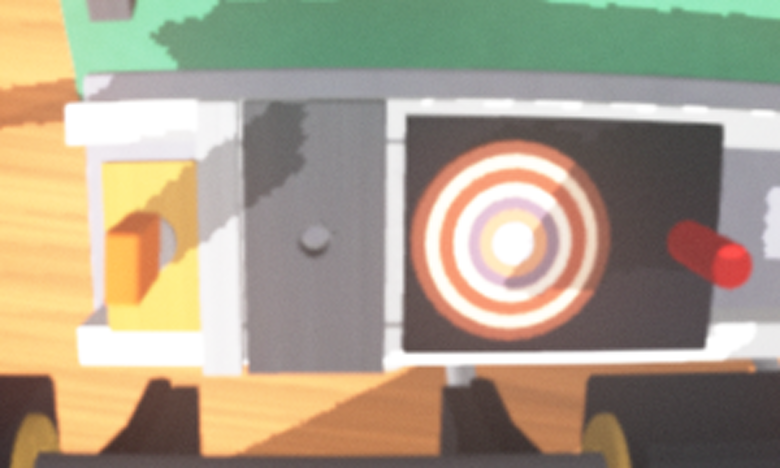

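The crop shows the pin upright in the notch (crop (132,258)), collar on the brass, bore empty at (315,238), and the red post top at (732,265). Network estimate for the pin is (2,-60,-1) mm. On to the post.

```bash
python3 -m jog '[[0.5,0.003,0.04,0,0,0,0],[0.5,0.003,0.09,0,0,0,0],[0.5,0.003,0.13,0.02,0,0,0],[0.5,0.003,0.136,0.06,0,0,0],[0.5,0.003,0.136,0.1,0,0,0],[0.5,0.003,0.136,0.125,0,0,0],[0.5,0.003,0.136,0.145,0,0,0],[0.5,0.003,0.136,0.153,0,0,0],[0.5,0.003,0.136,0.153,0,0,0]]' && python3 -c "
from h import *
b,s=bedpose();print(b,go(w(0,.1385,.027),target()[0]))"
```

```text
time_s: 13.02
position: [0.5249, -0.0878, 0.1314]
tcp_rot: [[0.801, 0.207, -0.561], [0.17, -0.978, -0.119], [-0.573, -0.0, -0.819]]
force: [-0.3, 0.4, 0.1]
opening: 0.499
grasp_force: 0.0
[-1.00e-04  1.36e-01  2.62e-02] ([-0.0001, 0.0025, -0.0008], [0.0, -0.01, 0.04])
```

```bash
python3 -m jog '[[0.4,0,0.0025,0,0,0,0],[0.3,0,0.0025,0,0,0,0],[0.2,0,0.0025,0,0,0,0],[0,0,0.0025,0,0,0,0],[0,0,0.0025,0,0,0,0],[0,0,0.0025,0,0,0,0],[0,0,0.01,0,0,0,0],[0,0,0.02,0,0,0,0],[0,0,0.03,0,0,0,0],[0,0,0.03,0,0,0,0]]' && python3 -c "
from h import *
b,s=bedpose();print(b,s['opening']*87,B.T@s['force'])"
```

```text
time_s: 14.28
position: [0.5318, -0.1202, 0.1316]
tcp_rot: [[0.803, 0.207, -0.559], [0.168, -0.978, -0.121], [-0.572, 0.003, -0.82]]
force: [1.3, -1.7, 1.4]
opening: 0.175
grasp_force: 30.0
[-1.00e-04  1.69e-01  2.64e-02] 15.201379760766251 [0.01455783 1.95089846 1.67677379]
```

```bash
python3 -m jog '[[0,0,0.008,0,0,0,0],[0,0,0.016,0,0,0,0],[0,0,0.024,0,0,0,0],[0,0,0.03,0,0,0,0],[0,0,0.035,0,0,0,0],[0,0,0.038,0,0,0,0],[0,0,0.039,0,0,0,0],[0,0,0.039,0,0,0,0]]' && python3 -c "
from h import *
b,s=bedpose();print(b,s['opening']*87,B.T@s['force'])"
```

```text
time_s: 15.28
position: [0.5395, -0.1562, 0.1316]
tcp_rot: [[0.802, 0.207, -0.56], [0.169, -0.978, -0.119], [-0.573, 0.001, -0.82]]
force: [2.5, 1.5, 5.1]
opening: 0.173
grasp_force: 30.0
[-1.000e-04  2.059e-01  2.640e-02] 15.067586729677103 [ 0.69200184 -0.98508484  5.76729891]
```

Commanded y is about 0.205; stepping on until the force shows the stop.

```bash
python3 -m jog '[[0,0,0.001,0,0,0,0],[0,0,0.002,0,0,0,0],[0,0,0.003,0,0,0,0],[0,0,0.004,0,0,0,0],[0,0,0.005,0,0,0,0],[0,0,0.005,0,0,0,0],[0,0,0.005,0,0,0,0]]' && python3 -c "
from h import *
b,s=bedpose();print(b,s['opening']*87,B.T@s['force'])"
```

```text
time_s: 16.15
position: [0.54, -0.1587, 0.1316]
tcp_rot: [[0.802, 0.206, -0.561], [0.171, -0.979, -0.115], [-0.573, -0.003, -0.82]]
force: [2.6, 6.9, 6.2]
opening: 0.172
grasp_force: 30.0
[-1.000e-04  2.085e-01  2.640e-02] 14.940670919058437 [ 0.27205658 -6.25247741  7.39982325]
```

The TCP stopped at y = 0.2085 (0.1385 + 0.070) with the reaction rising to 6 N, so the carriage is at its stop. Releasing and backing off.

```bash
python3 -m jog '[[0.25,0,0,0,0,0,0],[0.35,0,0,0,0,0,0],[0.45,0,0,0,0,0,0],[0.5,0,0,0,0,0,0],[0.5,0,0,-0.015,0,0,0],[0.5,0,0,-0.04,0,0,0],[0.5,0,0,-0.08,0,0,0],[0.5,0,0,-0.12,0,0,0],[0.5,0,0,-0.16,0,0,0],[0.5,0,-0.04,-0.17,0,0,0],[0.5,0,-0.09,-0.18,0,0,0],[0.5,0,-0.13,-0.18,0,0,0],[0.5,0,-0.13,-0.18,0,0,0],[0.5,0,-0.13,-0.18,0,0,0]]'
python3 - <<'E'
from h import *
b,s=bedpose();print(b,s['opening']*87,s['time_s'],s['force'])
p,d=viewer.capture("wrist"); cv2.imwrite("pics/wr4.png",cv2.resize(p[60:300,160:480],None,fx=2.4,fy=2.4,interpolation=cv2.INTER_CUBIC))
for t in("pin","post"): print(t,[(np.round((np.array(r["xyz"])-O)@B,4),round(r["p"],2)) for r in models.tip_of("wrist",t)])
E
```

```text
time_s: 17.9
position: [0.6147, -0.0126, 0.2795]
tcp_rot: [[0.803, 0.207, -0.56], [0.169, -0.978, -0.119], [-0.572, 0.001, -0.82]]
force: [-0.6, -0.8, 0.2]
opening: 0.506
grasp_force: 0.0
[1.000e-04 8.100e-02 2.069e-01] 43.995462710645384 17.9 [-0.55637786 -0.77069852  0.16661335]
pin [(array([-0.07  , -0.2998, -0.072 ]), 0.76), (array([-0.1545, -0.2024, -0.0096]), 0.68), (array([ 0.0525, -0.2241, -0.1547]), 0.62), (array([-0.0394, -0.1752, -0.106 ]), 0.57), (array([-0.0696,  0.3205, -0.0843]), 0.45)]
post [(array([-0.0006,  0.2083,  0.0416]), 0.89), (array([0.0013, 0.0002, 0.0045]), 0.32)]
```

View pics/wr4.png

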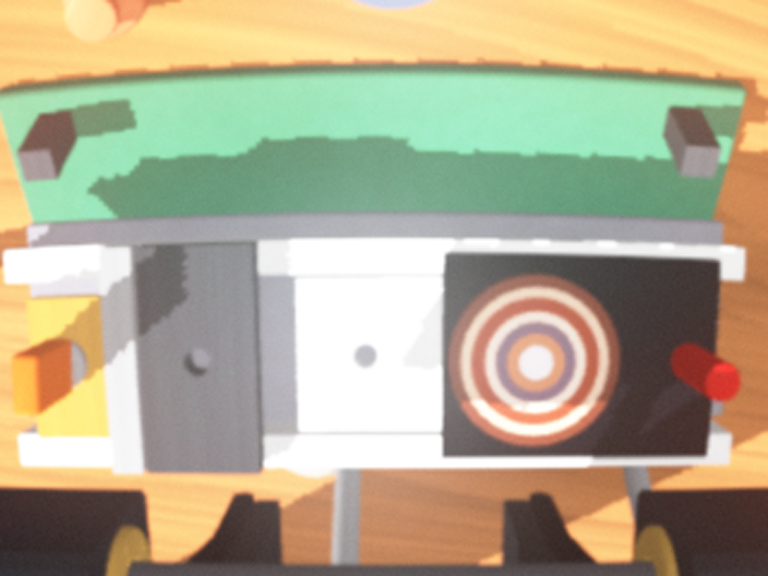

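The picture shows the carriage at the far end (post at (722,380), network y = 0.208), the pin still hanging in the clip at (45,375), and the robot clear of everything. Handing in.

```bash
python3 -c "
from rig import workorder
print(workorder.hand_in())"
```

```text
the job is handed in; nothing more can be done
None
```

The job is handed in, but the hand-in returned no verdict: the last picture shows the pin released in the clip's notch, the carriage moved about 70 mm to its stop and the robot clear; the weight, tube, dish and loose slice were never approached, though I did not re-measure them.

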